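# Refit the knob on a variable transformer and hold it pressed home

## Task

The control knob has come off the variable transformer standing on the mat; it lies in the open drawer. Take it out without disturbing the magnet, the brass bob or the wand, turn it so that the flat in its bore matches the flat on the transformer's D-shaft, and push it down the shaft until it is fully home against its sprung washer. The washer pushes it back up until its grub screw is tightened, so do not let go: finish with the knob still in the gripper and still pressed fully home.

Things in the scene. Friction and masses are not known exactly. Their poses are not given: they have to be found in the camera images.
- knob: Black plastic knob, 60 to 130 g, right way up in the drawer: skirt 60 mm across, 10 mm high; round grip 40 mm across above it, 40 mm high in all. Blind D-bore from below: 14.5 mm across, 25 mm deep, flat 2.75 mm from the axis, mouth flared to 20 mm over 4 mm. Origin: centre of the underside; z up; +x points from the axis to the bore's flat; white line on top and grub screw lie on this +x side.
- shaft_tip (a point): Centre of the top end of the transformer's upright bright steel D-shaft: 13 mm across, one flat 2 mm from the axis, last 2.5 mm chamfered to 9 mm. z up; +x points from the axis out through the flat; a red paint mark on the end face runs towards the flat. The knob slides on when its own x axis (white line) points the same way within about 7 degrees. The shaft turns stiffly (0.12 N m).
- bush (a point): Centre of the top of the fixed black bush (24 mm across) round the shaft, in the middle of the white dial, 3 mm above the dial, 127 mm above the transformer's foot, 22 mm below the shaft's tip. The knob is fully home when its underside rests here. z up; -x towards the terminal box.
- spring_washer (a joint): How far the sprung washer round the bush is pressed down (m). A black ring 36 mm across: at 0 it stands 4 mm above the bush, at 0.004 it is level with it (end of stroke 0.005). Gives from 2 N, takes 8 N when level, rises again when the push stops.
- transformer: Round grey variable transformer, 7 kg, standing fast: foot 160 mm across, 124 mm high to the white dial (144 mm across); terminal box 40 x 100 x 80 mm on its -x side reaching 100 mm from the axis, carrying handle on its +y side reaching 97 mm. Origin: centre under the foot, on the 3 mm mat; z up.
- drawer: Grey steel drawer, open towards its +y, fast. Origin: underneath, on the mat, mid of the open part. Inner floor 4 mm up; side walls inside at x = -141, +141 mm, 45 mm high; front inside at y = +204 mm, 58 mm high; handle to y = +236 mm. Two chrome ring stands lie fast at the back (y below -0.11 m, up to 56 mm high). The cabinet, 325 mm high, has its front face 0.21 to 0.25 m behind the origin.
- magnet: Black ferrite block magnet, 60 x 22 x 16 mm, 100 g, lying in the drawer (long side along its x). Origin: centre of the underside. To be left alone.
- bob: Brass pendulum bob, a cylinder 25 mm across and 26 mm high with a small eye to 40 mm on top, 110 g, standing in the drawer. Origin: centre of the underside. To be left alone.
- wand: Orange plastic magnetic wand with a steel tip, lying in the drawer along its own x from -78 mm to +80 mm, 22 mm wide, 15 mm high, 60 g. Origin: on the underside. To be left alone.
- knob_grip (a point): On the knob's axis 33 mm above its underside, the height at which to grip it: round, 40 mm across (26 to 40 mm above the underside), can be taken at any yaw. Fingertips must stay above the skirt's top, 10 mm above the underside. Axes as the knob's.
- white_line (a point): Outer end of the white pointer line on the knob's skirt, on the knob's x axis 28 mm from its centre and 10 mm above the underside. Axes as the knob's.
Mind the look-alikes: they are no part of the job. Of the things shaped like the knob, the black one is meant.

How it is judged:
By the outcome, as a careful person would: the job done as asked, in the order asked, and still so for the second after the job is handed in, while the arm keeps its last pose, push and grip.
It also fails if it takes over 54 s, if anything falls off the work surface, if the arm or the gripper's body presses on something with over 40 N, if the wrist force passes 120 N, or if a joint passes its speed limit or range.

## Robot

A 7-joint arm with a two-finger parallel gripper is mounted at the origin on the work surface. World frame = base frame: x ahead of the robot, y to its left, z up, the work surface at z = 0. Lengths are in m, angles in degrees, forces in N, time in s.
With the tool pointing down it reaches from about 0.425 to 0.875 m from the base axis. Payload 4.7 kg.
Tool frame: the origin (TCP) lies at the very end of the fingers, on their centre line; the grasp point (between the pads) lies 19 mm behind it; z points along the fingers, y is the line along which they close (so a half turn about z gives the same grasp; the last joint's range is limited). The gripper opens to 87 mm and grips with 3 to 60 N. Pads are 19 mm wide; open, the fingers measure 117 mm over their backs; the gripper's body (75 mm by 190 mm) begins 51 mm behind the grasp point.
Start: joints at [-65.369, 18.392, -4.016, 83.108, 1.295, 78.541, -3.26], TCP at [0.263, 0.595, 0.194] pointing down, gripper open.
Joint ranges: [-163.93, 163.93], [-17.29, 119.83], [-79.2, 71.16], [3.27, 140.29], [-89.18, 269.18], [5.43, 117.66], [-154.24, 154.24]. Speed limits (degrees/s): [147.25, 147.25, 180, 180, 180, 180, 180].

## Interface

Orientations are given as [roll, pitch, yaw] about the fixed x, y, z axes, in that order (R = Rz(yaw) Ry(pitch) Rx(roll)).
In Python, from cell import telemetry, cams, env gives the robot as it stands.
- The arm moves only by the tool arm_command, never from a script. Its argument "series" is text: rows parted by semicolons, each of 5 numbers parted by spaces: the shift along the tool's x, y, z in mm, then the turn about the tool's z in rad, then the closure in counts, from 0 (fully open) to 255 (shut). A call has 1 to 20 rows; each row shifts and turns the commanded pose from where the row before left it, along the tool's axes as they then stand; what a row does not reach is not made up. A row lasts 1/12 s, in which the tool goes at most 41.7 mm and 7.16 degrees, less where a joint would pass 70% of its speed; a pose out of reach is approached as far as the arm can. A call is refused whole if a number of a shift passes 41.7 or a number of a turn 0.125, either way. A call with a gripper value outside its range is refused whole. The fingers move at their own pace and stop on an object; "squeeze" is the grip in N (left out, the last holds). Time passes only in rows, so rows that do not move let the fingers close. It gives the time, the measured TCP pose, the force, the opening and the grip force at its end, in the units of the state.
- telemetry.get_obs(): the state, without advancing time (a new reading comes with each control period).
- cams.read_camera(name): name is "scene" or "top"; returns the picture (400x640x3 uint8, blue, green, red); there is no depth.
- cams.calibration(name): a dict with "K" (3x3 intrinsics, pixels), "dist" ([k1, k2, p1, p2, k3] as OpenCV has them; the pictures are not rectified), "origin" and "rotation" of the camera in the world. Camera axes: x right, y down, z forward; pixel columns grow to the right and rows downward; lengths in m; the calibration is good to about 2 mm. A picture is of the moment at which its call begins. calibration takes no time and is no camera call.
- env.sign_off(): hands the job in; it is judged then, once.
The state is a dict: "time_s": time; "qpos": joint angles; "joint_velocities": joint speeds; "effort": joint torques, N m; "tool_pos": TCP position; "tool_rot": TCP orientation; "force": force on the tool from outside, world axes, zero at the start; "wrist_torque": the same for the moment, N m; "grip_width": finger opening in m; "grasp_force": force on a finger pad.
Only numpy, scipy, OpenCV 4.12 (cv2) and the standard library are available. Lean on these libraries where they do the work, as an engineer would, in place of code of your own. Each camera call takes 0.05 s, during which the arm holds its last target. There are 200 camera calls.

## Working session

There is one attempt and no reset: what is moved stays moved. The work goes in short steps, Python scripts to look and compute and a tool call to move; the robot and the scene stay as the last step left them, time stands still between calls to the robot, and variables do not carry over. Pictures are saved under pics/ and viewed, at most 10 in all, crops included, and the job is handed in when it is done.

Besides the shell and the picture viewer there is one more tool, called as name(argument=value, ...) on one line, values as JSON. arm_command: Moves the arm, as the interface text tells. Its arguments: {"type":"object","properties":{"series":{"type":"string"},"squeeze":{"type":"number"}},"required":["series"]}

```bash
ls; mkdir -p pics; python3 - <<'E'
from cell import telemetry, cams, env
import cv2
o=telemetry.get_obs(); print(o)
for n in("scene","top"):
    im=cams.read_camera(n); cv2.imwrite(f"pics/{n}0.png",im); print(n,cams.calibration(n))
E
```

```text
pics
{'time_s': 0.0, 'qpos': array([-65.36896956,  18.43848288,  -4.01433873,  83.17397447,
         1.2950146 ,  78.53985913,  -3.25941219]), 'joint_velocities': array([ 0.08439706,  0.03281962, -0.01474906,  0.00330672, -0.07006491,
        0.11161891, -0.02377129]), 'effort': array([ 4.36904766e-04, -4.91276944e+01, -4.03174460e-01, -3.12533247e+01,
       -6.36755023e-02,  4.33064613e-02,  1.74732422e-04]), 'tool_pos': array([0.2623658 , 0.59404696, 0.19257605]), 'tool_rot': array([-1.79892919e+02,  6.06052429e-03,  1.56178163e+02]), 'force': array([-0.19446997,  0.17777952,  0.27589923]), 'wrist_torque': array([ 0.01010782, -0.02432068, -0.11542805]), 'grasp_force': 0.0, 'grip_width': 0.08718324884235139}
scene {'K': array([[504.86816806,   0.        , 319.03777389],
       [  0.        , 504.86816806, 198.08634748],
       [  0.        ,   0.        ,   1.        ]]), 'dist': array([-0.02405886,  0.        ,  0.        ,  0.        ,  0.        ]), 'origin': array([1.24161479, 0.16867307, 1.00233963]), 'rotation': array([-140.52393426,    0.81708399,  113.06266377])}
top {'K': array([[416.71644251,   0.        , 318.08647127],
       [  0.        , 416.71644251, 198.94786097],
       [  0.        ,   0.        ,   1.        ]]), 'dist': array([0.02147972, 0.        , 0.        , 0.        , 0.        ]), 'origin': array([ 0.51991429, -0.11793152,  1.20561131]), 'rotation': array([-176.25633683,    0.63239745,  -91.11753714])}
```

View pics/scene0.png

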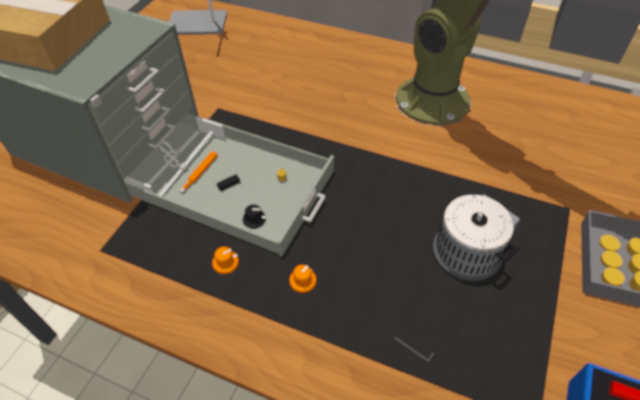

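View pics/top0.png

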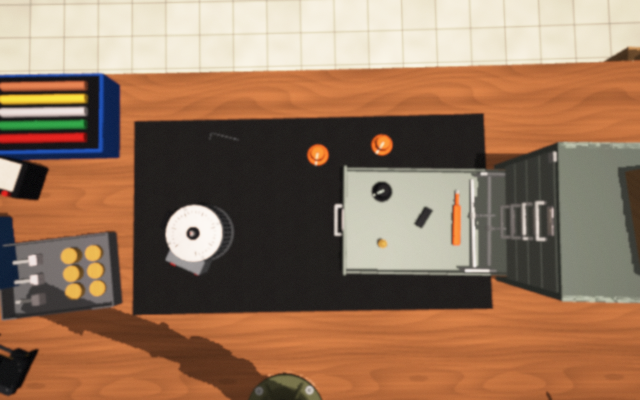

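Top view: the black knob is at (381,191) in the drawer, with the magnet (424,217), bob (381,243) and wand (456,218) near it. The transformer dial is at (193,233). Knob-shaped candidates are black (381,191), orange (318,154) and orange (382,145). The black one in the drawer fits the description; I'll confirm it in an enlarged crop.

```bash
cat > h.py <<'E'
import numpy as np, cv2
from scipy.spatial.transform import Rotation as R
from cell import telemetry, cams, env
C={n:cams.calibration(n) for n in("scene","top")}
def ray(n,p):
    c=C[n]; u=cv2.undistortPoints(np.array([[p]],float),c["K"],c["dist"])[0,0]
    return c["origin"],R.from_euler("xyz",c["rotation"],degrees=True).apply([u[0],u[1],1])
def plane(n,p,z):
    o,d=ray(n,p); return o+d*(z-o[2])/d[2]
def proj(n,P):
    c=C[n]; r=R.from_euler("xyz",c["rotation"],degrees=True).inv()
    q=r.apply(np.atleast_2d(P)-c["origin"])
    return cv2.projectPoints(q,np.zeros(3),np.zeros(3),c["K"],c["dist"])[0][:,0]
def crop(im,cx,cy,w,h,s): return cv2.resize(im[cy-h:cy+h,cx-w:cx+w],None,fx=s,fy=s,interpolation=cv2.INTER_CUBIC)
E
python3 - <<'E'
from h import *
a=cv2.imread("pics/top0.png");b=cv2.imread("pics/scene0.png")
m=np.vstack([np.hstack([crop(a,381,191,20,15,10),crop(b,255,215,20,15,10)]),np.hstack([crop(a,193,233,40,30,5),crop(b,480,217,40,30,5)])])
cv2.imwrite("pics/m.png",m)
for n,p,z in[("top",(381,191),.04),("scene",(255,215),.04),("top",(193,233),.127),("scene",(478,222),.127),("top",(381,243),.03),("top",(424,217),.02),("top",(345,168),.06),("top",(345,273),.06)]:print(n,p,plane(n,p,z).round(4))
E
```

```text
top (381, 191) [ 0.6152 -0.2832  0.04  ]
scene (255, 215) [ 0.625  -0.2765  0.04  ]
top (193, 233) [0.5091 0.2174 0.127 ]
scene (478, 222) [0.514  0.2177 0.127 ]
top (381, 243) [ 0.4699 -0.2803  0.03  ]
top (424, 217) [ 0.5405 -0.4052  0.02  ]
top (345, 168) [ 0.6794 -0.1829  0.06  ]
top (345, 273) [ 0.3919 -0.176   0.06  ]
```

View pics/m.png

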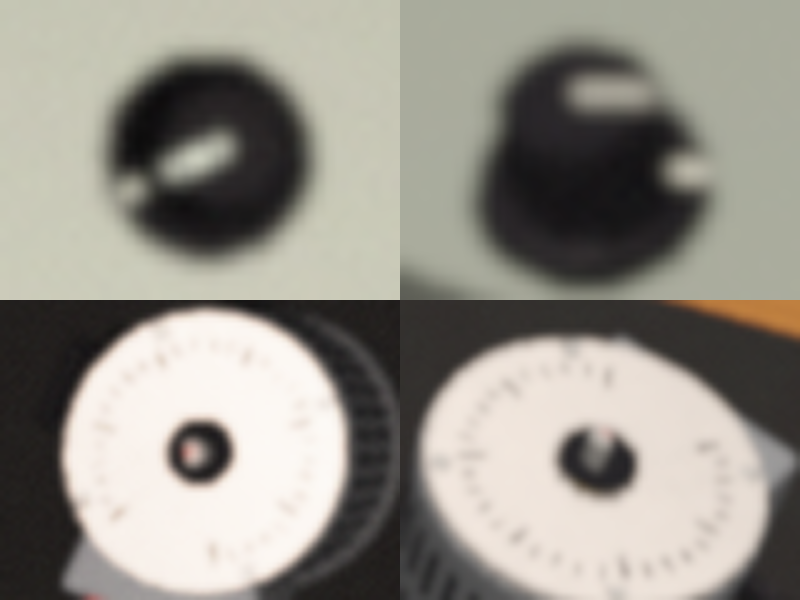

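Crop: the black knob is confirmed. Its white line points image-left and slightly down in the top view (world +y, slightly -x). The shaft's red mark is also on the left in the top view. Next I measure both with averaged images.

```bash
python3 - <<'E'
from h import *
im={n:np.mean([cams.read_camera(n).astype(float) for _ in range(6)],0) for n in C}
np.savez("avg.npz",**im)
from scipy.ndimage import label
def cen(w,x0,y0):
    ys,xs=np.mgrid[:w.shape[0],:w.shape[1]]; return np.array([(xs*w).sum(),(ys*w).sum()])/w.sum()+[x0,y0]
ctr={"top":(381,191),"scene":(255,215)}; dial={"top":(193,233),"scene":(478,222)}
for n in C:
    g=im[n].mean(2)
    # dial: white region ellipse
    cx,cy=dial[n]; m=np.zeros(g.shape,np.uint8); s=np.s_[cy-45:cy+45,cx-50:cx+50]
    hsv=cv2.cvtColor(im[n].astype(np.uint8),cv2.COLOR_BGR2HSV); 
    m[s]=(g[s]>175)
    c=max(cv2.findContours(m,cv2.RETR_EXTERNAL,cv2.CHAIN_APPROX_NONE)[0],key=cv2.contourArea)
    h=cv2.convexHull(c)[:,0]; P=np.array([plane(n,p,.127)[:2] for p in c[:,0]])
    A=np.c_[2*P,np.ones(len(P))]
    for _ in range(3):
        q=np.linalg.lstsq(A,(P**2).sum(1),rcond=None)[0]; r=np.sqrt(q[2]+q[:2]@q[:2]); e=np.abs(np.hypot(*(P-q[:2]).T)-r); k=e<max(.0015,np.median(e)*2);P=P[k];A=A[k]
    ax=q[:2]; print(n,"dial axis",ax.round(4),"r",r.round(4),len(P))
    # red mark
    tip=proj(n,[*ax,.152])[0]; x0,y0=np.round(tip).astype(int)-6
    p=im[n][y0:y0+13,x0:x0+13]; red=np.clip(p[...,2]-p[...,:2].mean(2)-12,0,None)
    print("tip px",tip.round(2)); print(red.round().astype(int)); 
    rc=cen(red,x0,y0); v=plane(n,rc,.152)[:2]-ax; print("red",rc.round(2),"vec mm",(v*1e3).round(2),"yaw",np.degrees(np.arctan2(v[1],v[0])).round(1))
    # knob
    cx,cy=ctr[n]; x0,y0=cx-16,cy-16; p=g[y0:y0+33,x0:x0+33]
    print(p.round().astype(int)[::1]) if n=="top" else print(p.round().astype(int))
E
```

```text
scene dial axis [0.5095 0.2173] r 0.0715 163
tip px [480.95 213.32]
[[ 3  3  3  2  4  2  3  3  4  3  3  3  3]
 [ 3  3  3  2  3  3  4  4  3  4  3  3  3]
 [ 4  3  3  3  3  3  3  2  3  3  4  3  3]
 [ 3  3  3  3  3  3  3  3  3  3  3  4  3]
 [ 3  3  2  2  3  4  4  3  4  3  3  3  3]
 [ 3  2  1  1  4  9  9  6  3  4  3  3  2]
 [ 0  0  0  0  4 12 14  9  4  3  3  2  3]
 [ 0  0  0  0  0  6  9  8  2  2  2  2  2]
 [ 0  0  0  0  0  0  1  0  0  0  1  2  3]
 [ 0  0  0  0  0  0  0  0  0  0  0  1  2]
 [ 0  0  0  0  0  0  0  0  0  0  0  0  2]
 [ 0  0  0  0  0  0  0  0  0  0  0  0  1]
 [ 0  0  0  0  0  0  0  0  0  0  0  0  1]]
red [481.58 210.84] vec mm [-7.16 -0.14] yaw -178.9
[[165 165 165 ... 165 166 165]
 [165 165 165 ... 166 166 166]
 [166 165 165 ... 165 165 165]
 ...
 [108 115 126 ... 167 167 167]
 [ 94  98 104 ... 167 167 167]
 [ 92  92  94 ... 167 167 167]]
top dial axis [0.5089 0.2161] r 0.0716 137
tip px [190.45 233.23]
[[ 0  0  0  0  6 10  7  4  4  4  4  6  8]
 [ 0  0  0  6  9  4  0  0  0  0  0  0  0]
 [ 0  0  2  9  4  0  0  0  0  0  0  0  0]
 [ 0  0 10  7  0  0  0  0  0  0  0  0  0]
 [ 0  3  9  2  0  2 10 11  4  0  0  0  0]
 [ 0  6  8  0  0 15 29 25 14  2  0  0  0]
 [ 0  8  7  0  0 23 38 29 15  4  0  0  0]
 [ 0  7  8  0  0 16 27 20  9  1  0  0  0]
 [ 0  4  9  0  0  2  9  7  2  0  0  0  0]
 [ 0  2 10  4  0  0  0  0  0  0  0  0  0]
 [ 0  0  6  9  3  0  0  0  0  0  0  0  0]
 [ 0  0  0  7  9  4  0  0  0  0  0  0  5]
 [ 0  0  0  0  6  9  7  5  4  3  5  7 10]]
red [189.62 233.08] vec mm [0.44 2.09] yaw 78.2
[[191 191 191 ... 191 191 191]
 [192 192 192 ... 191 190 190]
 [192 191 192 ... 190 190 191]
 ...
 [197 197 197 ... 196 197 196]
 [197 197 197 ... 196 196 196]
 [198 197 197 ... 197 197 197]]
```

```bash
python3 - <<'E'
from h import *
from scipy.ndimage import label
np.set_printoptions(linewidth=200,threshold=10000)
im=np.load("avg.npz"); out=[]
ctr={"top":(381,191),"scene":(255,215)}
axs={"top":(.5089,.2161),"scene":(.5095,.2173)}
for n in("top","scene"):
    I=im[n]; g=I.mean(2)
    t=proj(n,[[*axs[n],.152],[*axs[n],.130],[*axs[n],.134]]); c=np.round(t[:2].mean(0)).astype(int)
    k=20;h=10;p=cv2.resize(I[c[1]-h:c[1]+h,c[0]-h:c[0]+h].astype(np.uint8),None,fx=k,fy=k,interpolation=cv2.INTER_CUBIC)
    for q,col in zip(t,[(0,255,0),(255,0,0)]): cv2.circle(p,tuple(np.round((q-c+h+.5)*k-.5).astype(int)),3,col,-1)
    out.append(p); print(n,"tip,bush px",t.round(2).tolist())
    print(g[c[1]-8:c[1]+8,c[0]-9:c[0]+9].astype(int))
    cx,cy=ctr[n]; x0,y0=cx-13,cy-16; p=g[y0:y0+33,x0:x0+27]
    bg=np.median(p); dark=(p<bg*.55).astype(np.uint8); L,_=label(dark); 
    big=(L==np.argmax(np.bincount(L.ravel())[1:])+1).astype(np.uint8)
    hull=np.zeros_like(big); cs=cv2.findContours(big,0,1)[0]; c0=cv2.convexHull(max(cs,key=cv2.contourArea)); cv2.fillConvexPoly(hull,c0,1)
    print("blob bbox",cv2.boundingRect(c0),x0,y0); print(p[::1].astype(int))
cv2.imwrite("pics/tip.png",np.hstack(out))
E
```

```text
top tip,bush px [[190.44, 233.23], [193.15, 233.09], [192.67, 233.11]]
[[245 245 244 244 244 243 241 239 239 238 238 237 239 242 244 246 247 247]
 [245 245 244 244 243 238 228 214 206 203 202 202 210 224 236 243 246 247]
 [245 245 244 243 238 221 184 146 126 119 118 119 132 167 207 233 243 246]
 [245 245 244 239 221 176 120  76  56  50  47  49  61  94 145 201 235 244]
 [244 244 241 229 183 119  70  49  44  39  34  31  33  47  84 152 218 241]
 [244 243 237 208 141  76  61  77  84  74  56  40  32  33  50 111 192 235]
 [243 241 228 180 105  59  80 121 137 123  93  62  42  32  38  81 163 227]
 [242 239 220 158  83  53  93 145 170 160 125  85  54  36  33  64 144 220]
 [242 238 216 152  76  50  92 152 183 176 141  96  62  38  33  58 138 218]
 [242 238 218 155  79  47  88 148 177 170 134  91  58  38  35  67 145 220]
 [242 239 225 169  93  50  75 125 148 137 105  70  46  35  43  92 171 228]
 [242 241 232 193 126  70  59  82  94  85  65  45  35  39  70 136 204 237]
 [242 241 237 220 175 115  70  53  51  46  39  35  41  70 125 187 230 242]
 [242 242 241 235 217 175 123  80  58  50  50  57  81 
[... 8138 characters left out ...]
  73 101 132 154 163 166 166 166]
 [164 158 145 125 103  80  62  50  44  43  44  43  42  40  38  42  51  68  91 113 133 150 161 165 166 166 166]
 [163 163 159 150 138 121 102  81  63  52  47  47  46  48  55  70  88 109 129 145 155 161 165 166 166 166 166]
 [155 159 161 160 157 149 137 121 105  91  85  84  84  87  97 113 129 143 154 161 164 166 166 166 166 166 166]
 [136 144 150 155 159 160 156 150 140 133 130 129 130 131 136 145 154 160 164 165 166 166 166 166 166 166 166]
 [111 119 128 138 148 154 158 158 157 156 156 156 156 157 158 161 164 165 166 166 166 166 166 166 166 166 166]
 [ 95  99 104 114 125 135 142 149 155 160 163 164 165 165 165 166 166 166 166 167 166 167 167 166 166 166 166]]
```

View pics/tip.png

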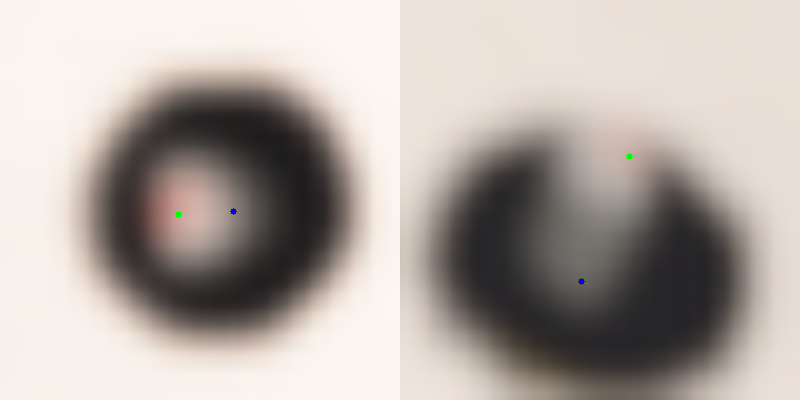

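Tip view: the shaft end has its red mark at left in the top view (about 160,207 of the crop). In the scene view the shaft silhouette lies left of its axis with red on the right. So the flat faces world +y, yaw ≈ 89°.

```bash
python3 - <<'E'
from h import *
im=np.load("avg.npz")
def cen(n,x0,x1,y0,y1,t):
    g=im[n].mean(2)[y0:y1+1,x0:x1+1]; w=np.clip(g-t,0,None); ys,xs=np.mgrid[y0:y1+1,x0:x1+1]; return ((xs*w).sum()/w.sum(),(ys*w).sum()/w.sum())
L={"top":cen("top",375,385,187,195,60),"scene":cen("scene",249,259,206,212,60)}
M={"top":cen("top",372,375,192,196,80),"scene":cen("scene",259,265,213,219,80)}
S={"top":(381.4,191.1),"scene":(253.9,219.7)}
for n in L:
    l=plane(n,L[n],.047)[:2];m=plane(n,M[n],.017)[:2];s=plane(n,S[n],.017)[:2]
    f=lambda v:np.degrees(np.arctan2(v[1],v[0])).round(1)
    print(n,L[n],M[n],"line",l.round(4),"mark",m.round(4),"axis",s.round(4),"yaw l->m",f(m-l),"s->m",f(m-s),"dist",np.hypot(*(m-s)).round(4),np.hypot(*(l-s)).round(4))
# top-line ends in scene and top, PCA yaw on plane
for n,(x0,x1,y0,y1) in {"top":(376,385,188,195),"scene":(250,259,206,212)}.items():
    g=im[n].mean(2)[y0:y1+1,x0:x1+1];w=np.clip(g-60,0,None).ravel();ys,xs=np.mgrid[y0:y1+1,x0:x1+1]
    P=np.array([plane(n,p,.047)[:2] for p in zip(xs.ravel(),ys.ravel())]);mu=(P*w[:,None]).sum(0)/w.sum();q=P-mu
    e=np.linalg.eigh((q*w[:,None]).T@q)[1][:,1]; print(n,"PCA yaw",np.degrees(np.arctan2(*e[::-1])).round(1))
# washer ring centre (z .134) outer edge against the white dial
from scipy.ndimage import label
for n,c in {"top":(192,233),"scene":(479,219)}.items():
    g=cv2.resize(im[n].mean(2)[c[1]-12:c[1]+12,c[0]-12:c[0]+12].astype(np.uint8),None,fx=10,fy=10,interpolation=cv2.INTER_CUBIC)
    cs=cv2.findContours((g<130).astype(np.uint8),cv2.RETR_EXTERNAL,cv2.CHAIN_APPROX_NONE)[0]; k=max(cs,key=cv2.contourArea)
    (ex,ey),ax,_=cv2.fitEllipse(cv2.convexHull(k)); px=((ex+.5)/10-.5+c[0]-12,(ey+.5)/10-.5+c[1]-12); print(n,"ring",np.round(px,2),np.round(ax,1),plane(n,px,.134)[:2].round(4))
E
```

```text
top (np.float64(380.13405862661716), np.float64(191.4370532886999)) (np.float64(373.0408664386565), np.float64(194.8111900377094)) line [ 0.6134 -0.2797] mark [ 0.6066 -0.2634] axis [ 0.6167 -0.2876] yaw l->m 112.7 s->m 112.8 dist 0.0262 0.0085
scene (np.float64(255.76363167518403), np.float64(208.6001687842843)) (np.float64(263.8767438583306), np.float64(216.08220207618956)) line [ 0.6115 -0.2807] mark [ 0.6049 -0.2653] axis [ 0.6242 -0.2829] yaw l->m 113.2 s->m 137.7 dist 0.0261 0.013
top PCA yaw 113.1
scene PCA yaw 120.1
top ring [192.59 232.91] [123.9 128.4] [0.5094 0.2163]
scene ring [479.   218.95] [127.4 159.9] [0.5109 0.2176]
```

arm_command(series="0 0 -15 -0.1047 0; 0 0 -15 -0.1047 0; 0 0 -15 -0.1047 0; 0 0 -15 -0.1047 0; -13.6 -33.9 0 0 0; -13.6 -33.9 0 0 0; -13.6 -33.9 0 0 0; -13.6 -33.9 0 0 0; -13.6 -33.9 0 0 0; -13.6 -33.9 0 0 0; -13.6 -33.9 0 0 0; -13.6 -33.9 0 0 0; -13.6 -33.9 0 0 0; -13.6 -33.9 0 0 0; -13.6 -33.9 0 0 0; -13.6 -33.9 0 0 0; -13.6 -33.9 0 0 0; -13.6 -33.9 0 0 0; -13.6 -33.9 0 0 0; -13.6 -33.9 0 0 0", squeeze=25)

```text
time_s: 2.37
tool_pos: [0.4822, 0.0511, 0.2541]
tool_rot: [180.0, 0.1, -179.8]
force: [1.3, 0.4, -0.6]
grip_width: 0.0869
grasp_force: 0.0
```

arm_command(series="-13.6 -33.9 0 0 0; -13.6 -33.9 0 0 0; -13.6 -33.9 0 0 0; -13.6 -33.9 0 0 0; -13.6 -33.9 0 0 0; -13.6 -33.9 0 0 0; -13.6 -33.9 0 0 0; -13.6 -33.9 0 0 0; -13.6 -33.9 0 0 0; -13.6 -33.9 0 0 0; 0 0 0 0 0; 0 0 0 0 0; 0 0 0 0 0")

```text
time_s: 3.45
tool_pos: [0.6188, -0.2852, 0.2533]
tool_rot: [180.0, -0.0, -179.8]
force: [-0.1, 1.0, 0.0]
grip_width: 0.087
grasp_force: 0.0
```

arm_command(series="3 -3 20 0 0; 0 0 26 0 0; 0 0 26 0 0; 0 0 26 0 0; 0 0 26 0 0; 0 0 26 0 0; 0 0 0 0 0; 0 0 0 0 0; 0 0 0 0 0")

```text
time_s: 4.2
tool_pos: [0.6171, -0.2879, 0.1059]
tool_rot: [-180.0, 0.2, -179.7]
force: [-0.1, -0.1, 0.7]
grip_width: 0.0874
grasp_force: 0.0
```

```bash
python3 - <<'E'
from h import *
o=telemetry.get_obs(); print(o["tool_pos"],o["tool_rot"])
T=o["tool_pos"]; out=[]
for n in("scene","top"):
    im=cams.read_camera(n)
    q=proj(n,[T,[.616,-.2885,.047],[.616,-.2885,.017]]); c=np.round(q.mean(0)).astype(int)
    p=crop(im,*c,40,50,5)
    for a,col in zip(q,[(0,0,255),(0,255,0),(255,0,0)]): cv2.circle(p,tuple(np.round((a-c+[40,50]+.5)*5).astype(int)),3,col,-1)
    out.append(p)
cv2.imwrite("pics/g1.png",np.hstack(out))
E
```

```text
[ 0.61714189 -0.28794093  0.10588835] [-1.79981380e+02  1.63965470e-01 -1.79730991e+02]
```

View pics/g1.png

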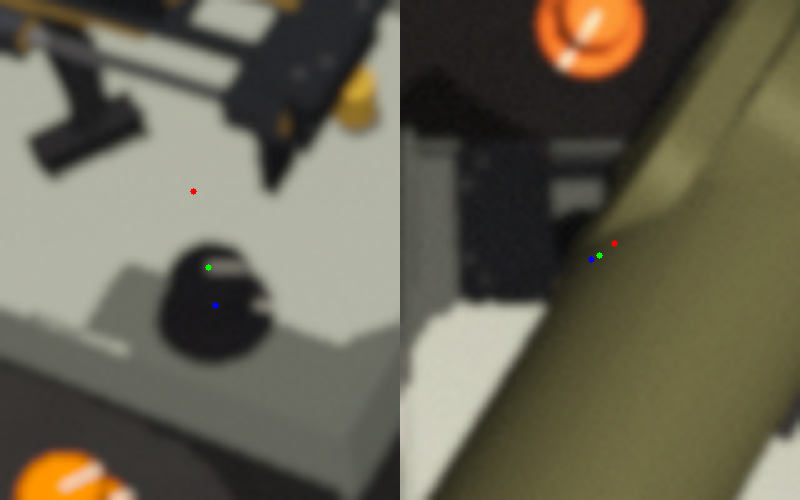

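```bash
python3 - <<'E'
from h import *
T=np.array([.6171,-.2879,.1059])
q=proj("scene",[T,[.616,-.2885,.047],[.616,-.2885,.017]]); c=np.round(q.mean(0)).astype(int)
for P in ([.617,-.332,.106],[.617,-.244,.106],[.617,-.346,.106],[.617,-.23,.106],[.5405,-.405,.02],[.47,-.28,.03]): print(P,((proj("scene",P)[0]-c+[40,50])*5).round())
E
```

```text
[0.617, -0.332, 0.106] [102. 161.]
[0.617, -0.244, 0.106] [270. 216.]
[0.617, -0.346, 0.106] [ 76. 152.]
[0.617, -0.23, 0.106] [297. 225.]
[0.5405, -0.405, 0.02] [ 76. 125.]
[0.47, -0.28, 0.03] [350.  87.]
```

Scene crop: the knob (215,290) lies under the open fingers, whose tips are at about (80,100) and (270,190). The red TCP dot at (193,191) is between them and in line with the knob. The magnet (88,135) and bob (358,100) are clear, so I descend.

arm_command(series="1 0 20 0 0; 0 0 20 0 0; 0 0 20 0 0; 0 0 14 0 0; 0 0 6 0 0; 0 0 0 0 0; 0 0 0 0 0; 0 0 0 0 0")

```text
time_s: 4.97
tool_pos: [0.6159, -0.2893, 0.0253]
tool_rot: [-179.9, 0.1, -179.8]
force: [0.7, 1.1, 1.3]
grip_width: 0.0869
grasp_force: 0.0
```

arm_command(series="0 0 3 0 0; 0 0 0 0 255; 0 0 0 0 255; 0 0 0 0 255; 0 0 0 0 255; 0 0 0 0 255; 0 0 0 0 255; 0 0 0 0 255; 0 0 0 0 255; 0 0 0 0 255; 0 0 0 0 255; 0 0 0 0 255; 0 0 0 0 255", squeeze=40)

```text
time_s: 6.05
tool_pos: [0.6149, -0.2887, 0.0207]
tool_rot: [180.0, 0.0, -179.8]
force: [-0.3, 0.4, -0.3]
grip_width: 0.0149
grasp_force: 0.0
```

```bash
python3 - <<'E'
from h import *
o=telemetry.get_obs(); T=o["tool_pos"]; print(T,o["grip_width"],o["grasp_force"])
im=cams.read_camera("scene"); b=cv2.imread("pics/scene0.png")
c=np.array([250,205]); out=[]
for I in(im,b):
    p=crop(I,*c,40,50,5)
    for a,col in zip(proj("scene",[T]),[(0,0,255)]): cv2.circle(p,tuple(np.round((a-c+[40,50]+.5)*5).astype(int)),3,col,-1)
    out.append(p)
cv2.imwrite("pics/g2.png",np.hstack(out))
E
```

```text
[ 0.61488616 -0.28866888  0.02065605] 0.014886140561616558 0.0
```

View pics/g2.png

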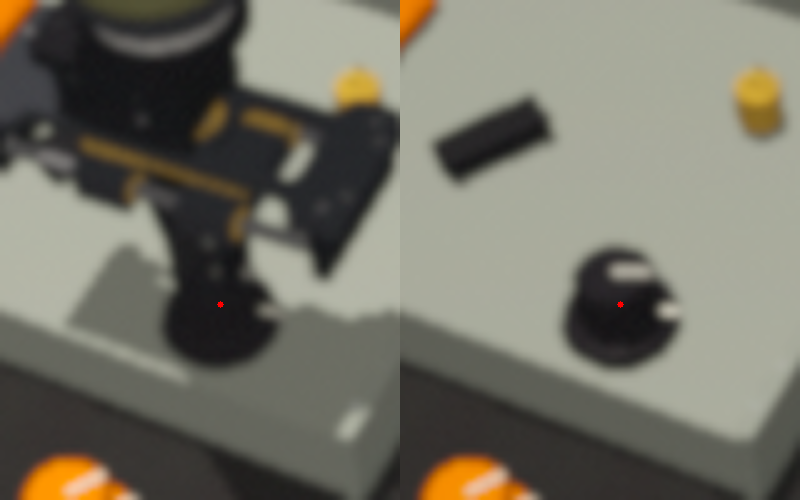

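```bash
python3 - <<'E'
from h import *
T=np.array([.6149,-.2887,.0207]); c=np.array([250,205])
for d in ([0,.0075,0],[0,-.0075,0],[0,.095,.07],[0,-.095,.07],[.0375,.095,.07],[.0375,-.095,.07],[0,0,.03],[0,.044,0],[0,.044,.03],[0,.058,.04],[0,.058,.03],[0,.07,.05],[-.02,0,0],[-.035,0,0],[-.035,.044,0]):
    print(d,((proj("scene",T+d)[0]-c+[40,50])*5).round())
o=telemetry.get_obs();print(o)
E
```

```text
[0, 0.0075, 0] [231. 306.]
[0, -0.0075, 0] [204. 297.]
[0, 0.095, 0.07] [382. 271.]
[0, -0.095, 0.07] [ 25. 152.]
[0.0375, 0.095, 0.07] [347. 332.]
[0.0375, -0.095, 0.07] [-15. 208.]
[0, 0, 0.03] [210. 263.]
[0, 0.044, 0] [297. 329.]
[0, 0.044, 0.03] [291. 291.]
[0, 0.058, 0.04] [316. 287.]
[0, 0.058, 0.03] [318. 300.]
[0, 0.07, 0.05] [337. 282.]
[-0.02, 0, 0] [236. 272.]
[-0.035, 0, 0] [250. 250.]
[-0.035, 0.044, 0] [329. 276.]
{'time_s': 6.1, 'qpos': array([ -2.60638825,  32.5565698 ,  34.65683387,  90.22194766,
       -19.99580637,  63.51782038, 127.01487089]), 'joint_velocities': array([-0.01704244,  0.05604437, -0.04610946,  0.06484902, -0.04185403,
       -0.05911889, -0.04717543]), 'effort': array([-1.22269910e-03, -5.19315076e+01,  1.02490872e+01, -2.68231916e+01,
        7.95210432e-02,  4.07972268e-02, -1.61502180e-04]), 'tool_pos': array([ 0.61486094, -0.28868573,  0.02065217]), 'tool_rot': array([ 1.79997362e+02,  2.39261783e-03, -1.79823921e+02]), 'force': array([-0.02938644, -0.42225737,  0.01397728]), 'wrist_torque': array([ 0.02599199, -0.01491304,  0.00031896]), 'grasp_force': 0.0, 'grip_width': 0.010924822111122154}
```

Crop: the fingers (205,200–285) have closed above the knob. They hide its top line, while the skirt mark (268,310) has not moved. The real tips look about 25 mm higher than reported. I open again and look.

arm_command(series="0 0 0 0 0; 0 0 0 0 0; 0 0 0 0 0; 0 0 0 0 0; 0 0 0 0 0; 0 0 0 0 0; 0 0 0 0 0; 0 0 0 0 0; 0 0 0 0 0; 0 0 0 0 0; 0 0 0 0 0; 0 0 0 0 0; 0 0 0 0 0")

```text
time_s: 7.18
tool_pos: [0.6149, -0.2887, 0.0207]
tool_rot: [180.0, 0.0, -179.8]
force: [0.3, -0.2, 0.4]
grip_width: 0.0848
grasp_force: 0.0
```

```bash
python3 - <<'E'
from h import *
o=telemetry.get_obs(); T=o["tool_pos"]; print(T,o["grip_width"],o["grasp_force"])
im=cams.read_camera("scene"); im2=cams.read_camera("top")
c=np.array([250,200]); s=10
p=crop(im,*c,40,30,s)
pts=[[0,s1*.0435,z] for s1 in(-1,1) for z in(0,.01,.02,.03,.04)]
for a in proj("scene",T+np.array(pts)): cv2.circle(p,tuple(np.round((a-c+[40,30]+.5)*s).astype(int)),3,(0,0,255),-1)
cv2.imwrite("pics/g3.png",p)
E
```

```text
[ 0.61486754 -0.28868714  0.02066218] 0.08484605223212739 0.0
```

View pics/g3.png

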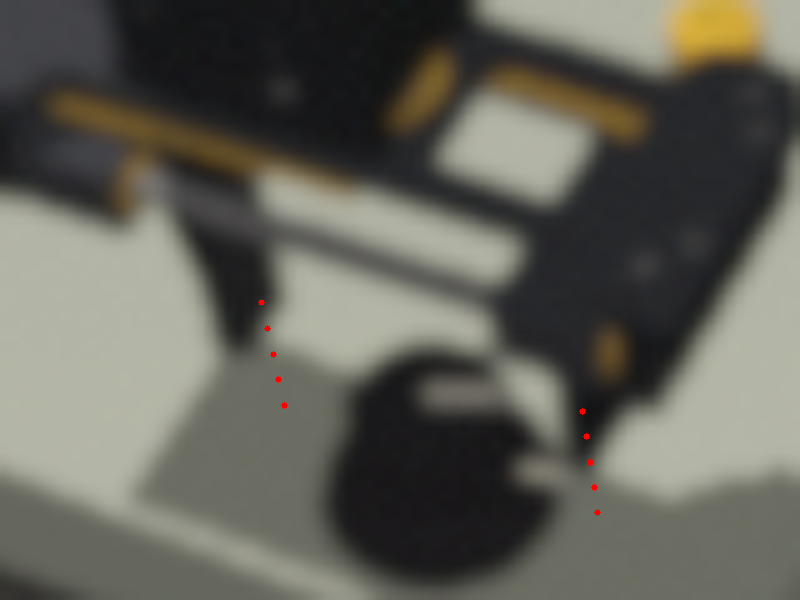

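Crop: the open finger tips are at (240,350) and (582,460). The dots for the reported TCP are at (284,405) and (598,512), so the tips are about 20–25 mm above the report. The knob (440,470) is undisturbed between them. I go down another 22 mm and close.

arm_command(series="0 0 8 0 0; 0 0 8 0 0; 0 0 6 0 0; 0 0 0 0 0; 0 0 0 0 0")

```text
time_s: 7.7
tool_pos: [0.6142, -0.2884, -0.0024]
tool_rot: [180.0, -0.1, -179.8]
force: [0.0, 0.2, 0.3]
grip_width: 0.0869
grasp_force: 0.0
```

arm_command(series="0 0 0 0 255; 0 0 0 0 255; 0 0 0 0 255; 0 0 0 0 255; 0 0 0 0 255; 0 0 0 0 255; 0 0 0 0 255; 0 0 0 0 255; 0 0 0 0 255; 0 0 0 0 255; 0 0 0 0 255; 0 0 0 0 255")

```text
time_s: 8.7
tool_pos: [0.6149, -0.2886, -0.0013]
tool_rot: [180.0, 0.0, -179.8]
force: [0.1, 0.6, 0.5]
grip_width: 0.0394
grasp_force: 40.0
```

arm_command(series="0 0 -10 0 255; 0 0 -20 0 255; 0 0 -30 0 255; 0 0 -30 0 255; 0 0 -30 0 255; 0 0 -30 0 255; 0 0 -30 0 255; 0 0 -30 0 255; 0 0 -10 0 255; 6.6 31.6 0 0 255; 6.6 31.6 0 0 255; 6.6 31.6 0 0 255; 6.6 31.6 0 0 255; 6.6 31.6 0 0 255; 6.6 31.6 0 0 255; 6.6 31.6 0 0 255; 6.6 31.6 0 0 255; 6.6 31.6 0 0 255; 6.6 31.6 0 0 255")

```text
time_s: 10.28
tool_pos: [0.5469, 0.0283, 0.2183]
tool_rot: [-180.0, -0.0, -179.8]
force: [1.5, 0.0, -1.1]
grip_width: 0.0393
grasp_force: 40.0
```

arm_command(series="6.6 31.6 0 0 255; 6.6 31.6 0 0 255; 6.6 31.6 0 0 255; 6.6 31.6 0 0 255; 6.6 31.6 0 0 255; 6.6 31.6 0 0 255; 0 0 0 0.1047 255; 0 0 0 0.1047 255; 0 0 0 0.1047 255; 0 0 0 0.1047 255; 0 0 0 0 255; 0 0 0 0 255; 0 0 0 0 255")

```text
time_s: 11.37
tool_pos: [0.5076, 0.2163, 0.2184]
tool_rot: [-180.0, -0.0, 156.3]
force: [-0.1, 0.2, -1.5]
grip_width: 0.039
grasp_force: 40.0
```

arm_command(series="0 0 20 0 255; 0 0 20 0 255; 0 0 16 0 255; 0 0 0 0 255; 0 0 0 0 255; 0 0 0 0 255")

```text
time_s: 11.87
tool_pos: [0.5084, 0.2167, 0.1637]
tool_rot: [179.9, 0.1, 156.2]
force: [-0.7, 0.7, -1.6]
grip_width: 0.0389
grasp_force: 40.0
```

```bash
python3 - <<'E'
from h import *
o=telemetry.get_obs(); T=o["tool_pos"]; print(T,o["tool_rot"])
np.savez("avg2.npz",**{n:np.mean([cams.read_camera(n).astype(float) for _ in range(4)],0) for n in C})
im=np.load("avg2.npz"); out=[]
zb=T[2]+.0013+.007; print("underside",zb)
for n,A in(("scene",[.5109,.2176]),("top",[.5094,.2163])):
    q=proj(n,[[*A,zb],[*A,zb+.01],[*A,zb+.04]]); c=np.round(q[1]).astype(int)
    p=crop(im[n].astype(np.uint8),*c,20,30,10)
    for a,col in zip(q,[(255,0,0),(0,255,0),(0,0,255)]): cv2.circle(p,tuple(np.round((a-c+[20,30]+.5)*10).astype(int)),2,col,-1)
    th=np.linspace(0,6.28,60)
    for a in proj(n,np.c_[A[0]+.03*np.cos(th),A[1]+.03*np.sin(th),0*th+zb+.01]): p[tuple(np.clip(np.round((a-c+[20,30]+.5)*10).astype(int)[::-1],0,[599,399]))]=(0,255,255)
    m=proj(n,[A[0]+.028*np.cos(np.radians(89)),A[1]+.028*np.sin(np.radians(89)),zb+.01])[0]; cv2.circle(p,tuple(np.round((m-c+[20,30]+.5)*10).astype(int)),3,(255,0,255),-1)
    out.append(p); print(n,c,q.round(2).tolist(),m)
cv2.imwrite("pics/p1.png",np.hstack(out))
E
```

```text
[0.50836896 0.21671897 0.1637307 ] [1.79933838e+02 5.29390938e-02 1.56209567e+02]
underside 0.17203070304074622
scene [484 205] [[483.19, 207.97], [484.33, 204.98], [487.85, 195.74]] [497.86245347 209.19086001]
top [186 233] [[187.79, 233.17], [186.47, 233.24], [182.35, 233.45]] [175.04100343 233.27336074]
```

View pics/p1.png

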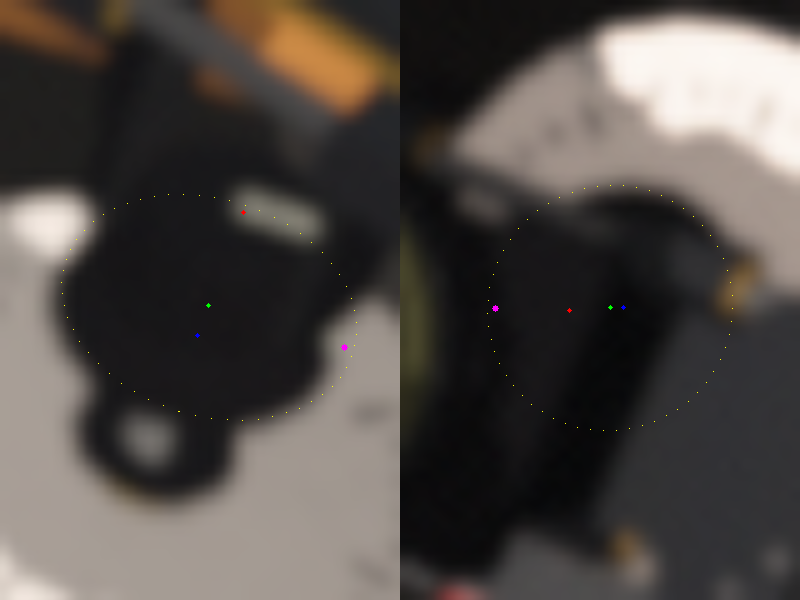

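Crop: in the scene half, the held knob's skirt nearly matches the dotted ellipse for the shaft axis, and its top line is at (278,213). The washer and shaft (150,440) show below it. I compute the offset from the line and the skirt edge.

```bash
python3 - <<'E'
from h import *
np.set_printoptions(linewidth=220)
I=np.load("avg2.npz")["scene"]; g=I.mean(2); zb=.172
x0,y0=484-20,205-30
s=np.s_[192:202,484:500]; print(g[s].astype(int))
def pca(g,x0,x1,y0,y1,t,z):
    w=np.clip(g[y0:y1+1,x0:x1+1]-t,0,None).ravel();ys,xs=np.mgrid[y0:y1+1,x0:x1+1]
    xy=np.c_[xs.ravel(),ys.ravel()];P=np.array([plane("scene",p,z)[:2] for p in xy]);mu=(P*w[:,None]).sum(0)/w.sum();q=P-mu
    e=np.linalg.eigh((q*w[:,None]).T@q)[1][:,1]; e*=np.sign(e[1]); return (xy*w[:,None]).sum(0)/w.sum(),mu,np.degrees(np.arctan2(*e[::-1]))
px,mu,yaw=pca(g,485,497,192,200,60,zb+.04); print("now",px,mu.round(4),yaw)
g0=np.load("avg.npz")["scene"].mean(2); px,m0,y_0=pca(g0,250,260,206,212,60,.047); print("drawer",px,m0.round(4),y_0)
# skirt lower edge rows: columns profile
print("rows y 205..222, cols 468..500"); print(g[205:222,468:500].astype(int))
for yw in(85,89,93):
  d=np.array([np.cos(np.radians(yw)),np.sin(np.radians(yw))]); print(yw,"axis",(mu-.009*d).round(4))
E
```

```text
[[ 25  25  25  27  29  29  27  26  28  32  36  37  36  35  35  36]
 [ 25  25  30  39  51  53  44  36  32  30  32  33  35  34  36  35]
 [ 25  26  36  60  84  89  80  67  57  47  38  35  33  34  35  35]
 [ 25  27  41  72 102 114 111 102  95  84  70  53  39  34  33  34]
 [ 25  26  38  65  94 110 115 116 118 114 104  81  51  33  30  31]
 [ 25  26  29  44  62  77  88 100 111 117 114  92  57  33  27  26]
 [ 24  24  25  28  33  40  49  64  77  89  93  78  50  30  24  22]
 [ 24  25  25  25  25  26  29  34  39  49  56  50  36  26  22  21]
 [ 25  25  25  25  26  25  25  24  26  29  33  32  28  24  21  20]
 [ 25  24  26  25  25  25  25  25  25  26  29  29  26  22  20  21]]
now [491.32235329 196.04577491] [0.509  0.2243] 87.28007270092601
drawer [256.32354141 208.49149327] [ 0.6106 -0.2796] 123.97915972758535
rows y 205..222, cols 468..500
[[121  78  41  26  25  24  24  23  22  23  23  23  22  24  24  24  23  23  24  24  24  24  24  26  27  28  26  23  22  26  43  70]
 [124  83  45  27  25  24  24  24  22  23  23  23  23  23  24  23  23  24  23  23  23  24  25  26  28  28  25  23  28  47  75 105
[... 1339 characters left out ...]
27  38  62  82  89  85  72  51  32  25  25  25  29  47  71  85  97 112 127 138 144 148 150 149 147 140]
 [158 154 138 102  56  30  27  41  68  94 106 105  90  61  35  26  25  26  35  70 105 121 129 138 144 148 150 150 150 150 149 148]
 [159 156 143 109  64  34  27  37  62  89 106 107  90  59  34  25  24  26  41  85 125 141 146 148 150 151 151 151 151 150 151 151]
 [158 157 147 120  81  47  30  31  47  70  89  92  75  49  30  26  24  26  44  92 132 148 151 151 151 152 152 152 152 151 151 151]
 [158 157 152 135 107  75  47  31  33  45  60  64  53  37  27  25  25  29  53  99 136 149 152 152 152 152 152 152 152 152 151 151]]
85 axis [0.5082 0.2153]
89 axis [0.5088 0.2153]
93 axis [0.5095 0.2153]
```

arm_command(series="-0.4 1.5 0 0 255; 0 0 9 0 255; 0 0 8 0 255; 0 0 2 0 255; 0 0 2 0 255; 0 0 1 0 255; 0 0 0 0 255; 0 0 0 0 255", squeeze=50)

```text
time_s: 12.93
tool_pos: [0.5088, 0.2178, 0.1408]
tool_rot: [180.0, 0.0, 156.2]
force: [0.1, 0.5, 0.0]
grip_width: 0.0386
grasp_force: 50.0
```

arm_command(series="0 0 1 0 255; 0 0 1 0 255; 0 0 1 0 255; 0 0 0 0 255; 0 0 0 0 255")

```text
time_s: 13.35
tool_pos: [0.5087, 0.2178, 0.1377]
tool_rot: [180.0, -0.0, 156.2]
force: [0.1, -1.1, -0.6]
grip_width: 0.0389
grasp_force: 50.0
```

arm_command(series="0 0 1 0 255; 0 0 1 0 255; 0 0 1 0 255; 0 0 0 0 255; 0 0 0 0 255")

```text
time_s: 13.77
tool_pos: [0.5085, 0.2181, 0.1345]
tool_rot: [180.0, -0.0, 156.2]
force: [0.2, 1.6, -0.5]
grip_width: 0.0388
grasp_force: 50.0
```

arm_command(series="0 0 1.5 0 255; 0 0 1.5 0 255; 0 0 1.5 0 255; 0 0 1.5 0 255; 0 0 0 0 255; 0 0 0 0 255")

```text
time_s: 14.27
tool_pos: [0.5085, 0.2181, 0.1284]
tool_rot: [180.0, -0.0, 156.2]
force: [-0.2, 1.7, -0.7]
grip_width: 0.039
grasp_force: 50.0
```

arm_command(series="0 0 1.5 0 255; 0 0 1.5 0 255; 0 0 1 0 255; 0 0 0 0 255; 0 0 0 0 255")

```text
time_s: 14.68
tool_pos: [0.5086, 0.2182, 0.1249]
tool_rot: [180.0, -0.0, 156.2]
force: [-2.7, 2.6, 3.4]
grip_width: 0.0392
grasp_force: 50.0
```

arm_command(series="0 0 1 0 255; 0 0 1 0 255; 0 0 0 0 255; 0 0 0 0 255")

```text
time_s: 15.02
tool_pos: [0.5086, 0.2182, 0.1233]
tool_rot: [180.0, -0.0, 156.2]
force: [-3.8, 2.4, 6.4]
grip_width: 0.0386
grasp_force: 50.0
```

arm_command(series="0 0 1 0 255; 0 0 1 0 255; 0 0 0 0 255; 0 0 0 0 255")

```text
time_s: 15.35
tool_pos: [0.5085, 0.2182, 0.1218]
tool_rot: [180.0, -0.0, 156.2]
force: [-5.3, 2.8, 8.1]
grip_width: 0.0387
grasp_force: 50.0
```

arm_command(series="0 0 0.7 0 255; 0 0 0 0 255; 0 0 0 0 255")

```text
time_s: 15.6
tool_pos: [0.5086, 0.2182, 0.1216]
tool_rot: [179.9, -0.0, 156.2]
force: [-5.6, 1.6, 11.1]
grip_width: 0.0386
grasp_force: 50.0
```

arm_command(series="0.5 -0.2 0.7 0 255; 0 0 0.5 0 255; 0 0 0 0 255; 0 0 0 0 255; 0 0 0 0 255")

```text
time_s: 16.02
tool_pos: [0.5087, 0.2182, 0.1215]
tool_rot: [179.9, 0.0, 156.2]
force: [-6.9, 1.8, 15.2]
grip_width: 0.0387
grasp_force: 50.0
```

```bash
python3 - <<'E'
from h import *
o=telemetry.get_obs(); print(o["time_s"],o["tool_pos"],o["force"],o["wrist_torque"],o["grip_width"])
im=cams.read_camera("scene"); cv2.imwrite("pics/f.png",crop(im,478,208,40,30,10))
E
```

```text
16.0167 [0.50865098 0.21823266 0.12145933] [-6.9375409   1.80846896 15.22566086] [ 0.12827724  1.52825909 -0.10196271] 0.038717398800782725
```

View pics/f.png

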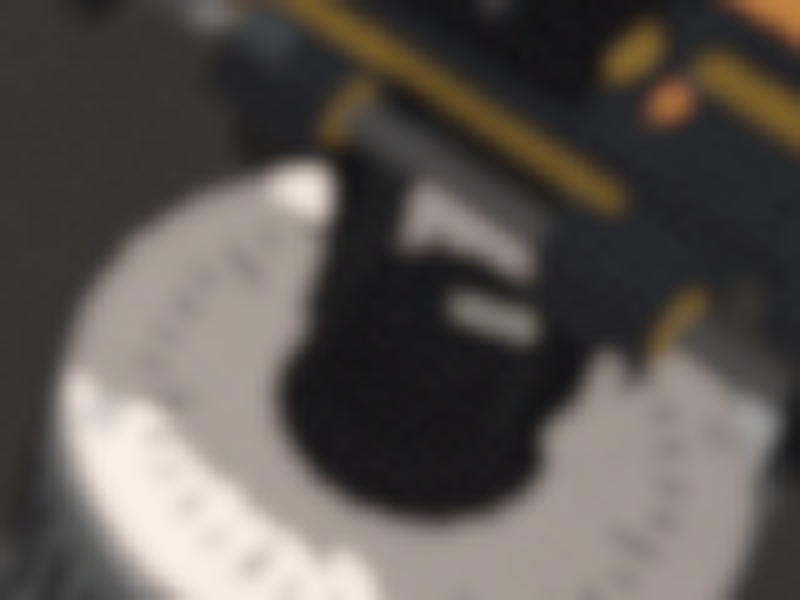

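Crop: the knob (420,420) sits flat in the middle of the dial, still in the fingers. The travel matches the fully home height and it stops hard at 15 N.

```bash
python3 -c "
from cell import env
print(env.sign_off())"
```

```text
the job is handed in; nothing more can be done
None
```

I handed the job in at about 16 s, with the knob on the D-shaft, pressed home at about 15 N and still gripped at 50 N. The height matches fully home; one early grasp closed above the knob and was redone lower, and nothing else in the drawer was touched.

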